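Back a bench winch off to its end stop

ROBOT

A 7-joint arm with a two-finger parallel gripper is mounted at the origin on a cart in front of the work surface, level with it; the furniture and walls round the work are solid. World frame = base frame: x ahead of the robot, y to its left, z up, the work surface at z = 0. Lengths are in m, angles in rad, forces in N, time in s.
With the tool pointing down it reaches from about 0.4 to 0.85 m from the base axis. Payload 10.4 kg.
Tool frame: the origin (TCP) lies between the finger pads; the fingertips stand tcp_to_tips ahead of it and the grasp point (between the pads) lies 8 mm behind it (tcp_to_tips is the distance from the TCP to the fingertips, in m); z points along the fingers, y is the line along which they close (so a half turn about z gives the same grasp; the last joint's range is limited). The gripper opens to 85 mm and grips with 20 to 120 N. Pads are 22 mm wide; open, the fingers measure 114 mm over their backs; the gripper's body (76 mm by 85 mm) begins 54 mm behind the grasp point. The pads swing forward as they close: fully open they stand 13 mm farther back than shut.
Start: joints at [-0.023, 0.332, -0.065, 1.46, 0.022, 1.35, -0.088], TCP at [0.625, 0, 0.242] pointing down, gripper open.
Joint ranges: [-2.6, 2.6], [-0.5, 2.12], [-1.47, 1.34], [0.16, 2.42], [-1.27, 4.41], [0.06, 2.06], [-2.6, 2.6]. Speed limits (rad/s): [2.22, 2.22, 2.79, 2.79, 3.14, 3.14, 3.14].

INTERFACE

Orientations are given as a unit quaternion [x, y, z, w].
In Python, from workcell import * gives the robot as it stands.
- The arm moves only by the tool apply_moves, never from a script. Its argument "rows" is a list of rows, each an object of numbers: "x", "y", "z": the shift along the tool's x, y, z in mm; "ax", "ay", "az": the turn, a rotation vector about the tool's x, y, z in degrees; "gripper": the closure, from 0 (fully open) to 1 (shut). A call has 1 to 5 rows; each row shifts and turns the commanded pose from where the row before left it, along the tool's axes as they then stand; what a row does not reach is not made up. A row lasts 1/12 s, in which the tool goes at most 41.7 mm and 7.16 degrees, less where a joint would pass 70% of its speed; a pose out of reach is approached as far as the arm can. A call with a gripper value outside its range is refused whole. The fingers move at their own pace and stop on an object; "newtons" is the grip in N (left out, the last holds). Time passes only in rows, so rows that do not move let the fingers close. It gives the time, the measured TCP pose, the force, the opening and the grip force at its end, in the units of the state.
- get_obs(): the state, without advancing time (a new reading comes with each control period).
- camera(name): name is "scene" or "side" or "wrist"; returns a dict with "color" (420x560x3 uint8, red, green, blue), "fov_y" (degrees; the focal length in pixels is half the picture's height over the tangent of half this angle, whatever the lens; pixels are square), "cx", "cy" (the principal point, pixels), "rvec" (rotation vector, rad) and "tvec" (3), from world to camera coordinates, as OpenCV has them. Camera axes: x right, y down, z forward; pixel columns grow to the right and rows downward; lengths in m; the calibration is good to about 2 mm. A picture is of the moment at which its call begins. There is no depth.
- hand_in(): hands the job in; it is judged then, once.
The state is a dict: "clock": time; "joint_pos": joint angles; "joint_velocities": joint speeds; "tau": joint torques, N m; "position": TCP position; "ee_rot": TCP orientation; "ft_force": force on the tool from outside, world axes, zero at the start; "torque": the same for the moment, N m; "grip_width": opening from 0.0 (shut) to 1.0 (fully open); "grasp_force": force on a finger pad.
Only numpy, scipy, OpenCV 4.12 (cv2) and the standard library are available. Lean on these libraries where they do the work, as an engineer would, in place of code of your own. Each camera call takes 0.05 s, during which the arm holds its last target. There are 200 camera calls.

TASK

Throw the winch's pawl clear of the ratchet wheel so that it stays up, then wind the drum back with its crank until the stop dog presses firmly on the rubber-capped end stop, feeling for it without forcing anything. Leave the drum there and throw the pawl back down into the teeth. Do not disturb the things lying round the winch.

Things in the scene. Friction and masses are not known exactly. Their poses are not given: they have to be found in the camera images.
- winch: Small grey hand winch fixed to a plywood board 170 (x) x 150 (y) x 12 mm. Origin: middle of the board's underside. z up; x points away from the robot at yaw 0; y runs along the drum axis, from the stop dog's end to the crank's end. Two cheek plates at y = -34 and +34 mm, tops 168 mm above the bench, carry drum and pawl.
- drum_axis (a point): Point on the drum's axis (which runs along the winch's y), at the middle of the winch, 85 mm above the bench. Axes as the winch.
- drum_turn (a joint): Crank angle about the drum axis, rad: 0 = handle level with the axis on the +x side; pi/2 = straight above it. It grows as the drum is wound back (handle goes over the top toward the winch's -x). Stiff, about 0.3 N m of friction (4 to 6 N at the handle); stays where left. With the pawl down it turns back at most 0.55 rad before a tooth meets the pawl. Starts at 0.4 to 0.95.
- crank_handle (a point): Middle of the crank's handle: a freely spinning wooden sleeve 22 mm thick and 68 mm long, parallel to the drum axis, 70 mm from it, 101 mm to the winch's +y of its middle. It can be gripped from above with the fingers closing along the winch's x, and led in an arc about the drum axis.
- pawl_turn (a joint): Pawl angle, rad, about its pivot (along the winch's y, 45 mm to the -x of the drum axis, 148 mm above the bench). -0.03 to 0.2 = lying in or on the teeth (depends where they stand); above 0.25 clear of them; 1.1 = thrown right over toward the winch's -x, on its rest. It tips by its own weight: beyond about 0.8 it falls open and stays, below about 0.5 it falls on the wheel.
- pawl_knob (a point): Middle of the black T-shaped knob on the pawl's thumb lever: a bar 15 mm thick, 33 mm long, parallel to the drum axis, 65 mm from the pawl's pivot, at the winch's y = 12 mm. Pawl down, it is about 207 mm above the bench, leaning to the winch's +x; thrown over, it is 67 mm farther to -x and 199 mm up. A push of a few N along the winch's x moves it.
- pawl: Steel pawl: thumb lever with knob, and a finger that reaches 55 mm to the winch's +x and bears on the teeth from above. Origin on its pivot; turns with pawl_turn.
- drum: Drum with all that turns with drum_turn; origin on the drum axis. Dark steel ratchet wheel with 12 saw teeth 12 mm deep, 104 mm over the tips, 14 mm thick, under the pawl. Stop dog: dark steel arm 57 mm long, 12 x 10 mm thick, outside the cheek at the winch's -y (y = -54 mm), 0.69 rad ahead of the crank: it points level to the winch's -x when drum_turn is 2.45.
- end_stop: End stop: post at x = -47, y = -54 mm of the winch (origin = the winch's) with an adjustable upright screw and a black rubber cap 16 mm thick, which the dog comes down on 47 mm from the drum axis. The setting differs each time and is NOT measured: they meet between drum_turn 2.1 and 2.8, found by feel. The cap yields 1 mm per 8 N; 5 to 20 N on it is firm.
- stain_tin: Bystander: small tin, 72 mm in diameter, 64 mm tall, loose, stands to the left of the winch. Origin: centre of its underside.
- tape_measure: Bystander: yellow tape measure, 72x80x30 mm, loose, lies behind the winch. Origin: centre of its underside.
- pliers: Bystander: pliers with red handles, 52x164x12 mm, loose, lie behind the winch on the right. Origin: centre of the underside.

How it is judged:
On the way, in this order (a step that is already met when the one before it is completed fails the run):
1. the pawl is thrown clear of the wheel and the drum has not yet been wound back (value of joint pawl_turn above 0.9 rad and value of joint drum_turn below 1.5 rad), for 0.2 s.
2. with the pawl clear, the dog is pressed on the end stop with more than 3 N (value of joint pawl_turn above 0.6 rad and contact force between drum and end_stop above 3 N), for 0.2 s.
At the end, for the whole second after the job is handed in: The dog still rests on the end stop (contact force above 0.5 N), the drum is at rest, and the pawl is back down on the wheel (pawl_turn below 0.25) (value of joint pawl_turn below 0.25 rad and contact force between drum and end_stop above 0.5 N and velocity of joint drum_turn between -0.05 and 0.05 rad/s); the robot touches nothing.
It fails at once if the drum is forced back against the pawl with more than 30 N (contact force between pawl and drum above 30 N).
It fails at once if the dog is forced on the end stop with more than 30 N (contact force between drum and end_stop above 30 N).
It fails at once if the stain tin is moved by more than 20 mm (distance of stain_tin from where it was at the start of the episode above 0.02 m).
It fails at once if the tape measure is moved by more than 20 mm (distance of tape_measure from where it was at the start of the episode above 0.02 m).
It fails at once if the pliers is moved by more than 20 mm (distance of pliers from where it was at the start of the episode above 0.02 m).
It also fails if it takes over 64 s, if anything falls off the work surface, if the arm or the gripper's body presses on something with over 40 N, if the wrist force passes 120 N, or if a joint passes its speed limit or range.

## Working session

There is one attempt and no reset: what is moved stays moved. The work goes in short steps, Python scripts to look and compute and a tool call to move; the robot and the scene stay as the last step left them, time stands still between calls to the robot, and variables do not carry over. Pictures are saved under pics/ and viewed, at most 10 in all, crops included, and the job is handed in when it is done.

Besides the shell and the picture viewer there is one more tool, called as name(argument=value, ...) on one line, values as JSON. apply_moves: Moves the arm, as the interface text tells. Its arguments: {"type":"object","properties":{"rows":{"type":"array","items":{"type":"object","properties":{"x":{"type":"number"},"y":{"type":"number"},"z":{"type":"number"},"ax":{"type":"number"},"ay":{"type":"number"},"az":{"type":"number"},"gripper":{"type":"number"}}}},"newtons":{"type":"number"}},"required":["rows"]}

```bash
mkdir -p pics; ls
cat > h.py <<'E'
from workcell import *
import numpy as np, cv2
from scipy.spatial.transform import Rotation as R
def cam(n,save=None):
    c=camera(n)
    if save: cv2.imwrite('pics/'+save,cv2.cvtColor(c['color'],cv2.COLOR_RGB2BGR))
    f=210/np.tan(np.radians(c['fov_y'])/2)
    c['K']=np.array([[f,0,c['cx']],[0,f,c['cy']],[0,0,1.]]); return c
def proj(c,P): return cv2.projectPoints(np.array(P,float).reshape(-1,3),np.array(c['rvec'],float),np.array(c['tvec'],float),c['K'],None)[0][:,0]
E
python3 - <<'E'
from h import *
import pickle
d={}
for n in ('scene','side','wrist'):
    c=cam(n,n+'0.png'); d[n]=c
    r=R.from_rotvec(np.ravel(c['rvec'])); print(n,c['K'].round(1).tolist(),(-r.inv().apply(np.ravel(c['tvec']))).round(3),r.as_matrix()[2].round(2))
pickle.dump(d,open('c0.pkl','wb'))
im=np.hstack([cv2.imread('pics/%s0.png'%n) for n in('scene','side')])
o=get_obs();print(o)
E
```

```text
pics
scene [[400.1, 0.0, 279.1], [0.0, 400.1, 205.8], [0.0, 0.0, 1.0]] [0.598 0.7   0.772] [ 0.05 -0.69 -0.72]
side [[529.0, 0.0, 278.9], [0.0, 529.0, 216.4], [0.0, 0.0, 1.0]] [ 0.15  -0.442  1.061] [ 0.39  0.47 -0.79]
wrist [[333.3, 0.0, 284.7], [0.0, 333.3, 208.6], [0.0, 0.0, 1.0]] [0.625 0.07  0.375] [ 0.   -0.27 -0.96]
{'clock': 0.15, 'joint_pos': array([-0.02259434,  0.33273435, -0.06471315,  1.46071539,  0.02160353,
        1.34987369, -0.08852224]), 'joint_velocities': array([ 0.00147614, -0.00256376, -0.00048161, -0.00277429, -0.00072873,
        0.00110013, -0.0002958 ]), 'tau': array([ 1.13752249e-03, -6.25829744e+01,  4.95374459e-02, -3.91853535e+01,
        1.63436425e-02,  7.44175835e-03, -2.63868424e-05]), 'position': array([6.24749735e-01, 5.26255104e-06, 2.41709703e-01]), 'ee_rot': array([ 7.07106146e-01,  7.07107227e-01, -3.80285442e-04, -3.51216668e-04]), 'ft_force': array([0.11749942, 0.52875058, 0.29609318]), 'torque': array([ 0.00037813, -0.05162618,  0.02845727]), 'grasp_force': 0.0, 'grip_width': 1.0017705203079523}
```

View pics/scene0.png

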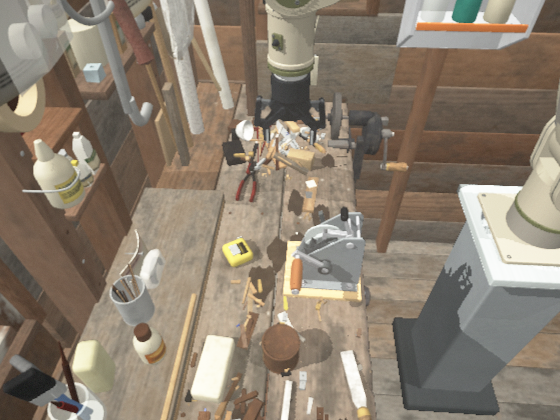

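View pics/side0.png

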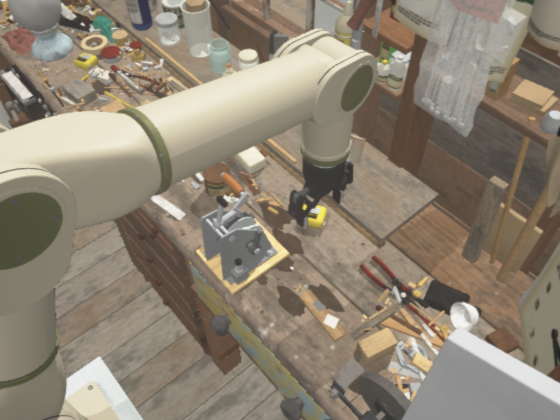

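The winch stands at about (325,270) in the scene view, with its crank (orange handle) towards the camera (+y). The tin is at (281,345), the tape at (238,250) and the pliers at (248,180). I'll zoom in next.

Run:
```python
import cv2,numpy as np
a=cv2.imread('pics/scene0.png')[200:310,275:375]; b=cv2.imread('pics/side0.png')[165:305,185:305]
a=cv2.resize(a,(400,440),interpolation=cv2.INTER_CUBIC); b=cv2.resize(b,(400,467),interpolation=cv2.INTER_CUBIC)
o=np.zeros((467,800,3),np.uint8);o[:440,:400]=a;o[:,400:]=b
cv2.imwrite('pics/z0.png',o)
```

```text
(no output)
```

View pics/z0.png

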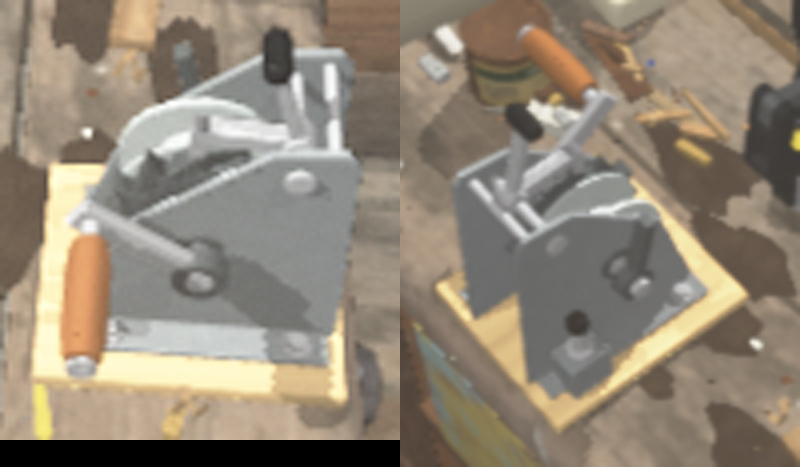

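```bash
cat > fit.py <<'E'
from h import *
import pickle
from scipy.optimize import least_squares
d=pickle.load(open('c0.pkl','rb'))
S={'scene':[((85,75,12),(283.75,294.7)),((-85,75,12),(361.5,297.5)),((85,-75,12),(287.5,241)),('h',(296.75,275.5)),('k',(344.5,213.75)),((-45,37,148),(350,245.5))],
'side':[('k',(221.6,201)),('h',(232.4,184.5)),((85,-75,12),(289.1,252.6)),((-85,-75,12),(232.3,289.5)),((-85,75,12),(196,250)),((-45,-37,148),(232,238.5))]}
def W(p,P): return R.from_euler('z',p[2]).apply(np.array(P,float)/1000)+[p[0],p[1],0]
def pt(p,k):
    if k=='h': return (70*np.cos(p[3]),101,85+70*np.sin(p[3]))
    if k=='k': return (-18,12,207)
    return k
def res(p): return np.concatenate([(proj(d[n],[W(p,pt(p,k)) for k,_ in L])-[u for _,u in L]).ravel() for n,L in S.items()])
s=least_squares(res,[.55,.1,0,.7],loss='soft_l1')
p=s.x; print(p.round(4)); print(res(p).reshape(-1,2).round(1).tolist())
for k in 'kh': print(k,W(p,pt(p,k)).round(4))
E
python3 fit.py
```

```text
[ 0.5375  0.1637 -0.008   0.5965]
[[-0.6, -0.7], [0.6, 1.5], [-0.2, -0.8], [-0.2, 0.1], [-5.1, 0.7], [0.4, -0.8], [3.6, -0.5], [-0.7, 0.2], [-0.0, -0.3], [-0.1, 3.4], [-1.5, 1.2], [-0.7, -0.4]]
k [0.5195 0.1758 0.207 ]
h [0.5962 0.2642 0.1243]
```

Run:
```python
from h import *
print(tcp_to_tips)
```

```text
0.011
```

apply_moves(rows=[{"z": -40, "gripper": 0.4}, {"z": -20, "x": 20, "y": -15}, {"x": 40}, {"x": 40, "y": -25}, {"x": 40, "y": -25}], newtons=30)

```text
invalid input at $.rows[0]: expected keys x, y, z, ax, ay, az, gripper
```

apply_moves(rows=[{"x": 26, "y": -25}, {"x": 10, "y": -20}, {"y": -4}, {}, {}])

```text
invalid input at $.rows[0]: expected keys x, y, z, ax, ay, az, gripper
```

apply_moves(rows=[{"x": 0, "y": 0, "z": -40, "ax": 0, "ay": 0, "az": 0, "gripper": 0.4}, {"x": 20, "y": -15, "z": -20, "ax": 0, "ay": 0, "az": 0, "gripper": 0.4}, {"x": 30, "y": -20, "z": 0, "ax": 0, "ay": 0, "az": 0, "gripper": 0.4}, {"x": 30, "y": -20, "z": 0, "ax": 0, "ay": 0, "az": 0, "gripper": 0.4}, {"x": 30, "y": -20, "z": 0, "ax": 0, "ay": 0, "az": 0, "gripper": 0.4}], newtons=30)

```text
clock: 0.57
position: [0.549, 0.111, 0.3024]
ee_rot: [0.707, 0.707, 0.0, 0.0]
ft_force: [-0.1, 0.4, -0.2]
grip_width: 0.602
grasp_force: 0.0
```

apply_moves(rows=[{"x": 30, "y": -20, "z": 0, "ax": 0, "ay": 0, "az": 0, "gripper": 0.4}, {"x": 26, "y": -15, "z": 0, "ax": 0, "ay": 0, "az": 0, "gripper": 0.4}, {"x": 10, "y": -4, "z": 0, "ax": 0, "ay": 0, "az": 0, "gripper": 0.4}, {"x": 0, "y": 0, "z": 0, "ax": 0, "ay": 0, "az": 0, "gripper": 0.4}, {"x": 0, "y": 0, "z": 0, "ax": 0, "ay": 0, "az": 0, "gripper": 0.4}])

```text
clock: 0.98
position: [0.5112, 0.1757, 0.3022]
ee_rot: [0.707, 0.707, -0.0, 0.0]
ft_force: [0.7, -0.9, 0.1]
grip_width: 0.602
grasp_force: 0.0
```

Run:
```python
from h import *
o=get_obs();print(o['position'],o['grip_width'],o['ft_force'])
cam('wrist','w1.png')
```

```text
[0.51116865 0.17571724 0.3022155 ] 0.6020463193878559 [ 0.6712864  -0.90032621  0.09971251]
```

View pics/w1.png

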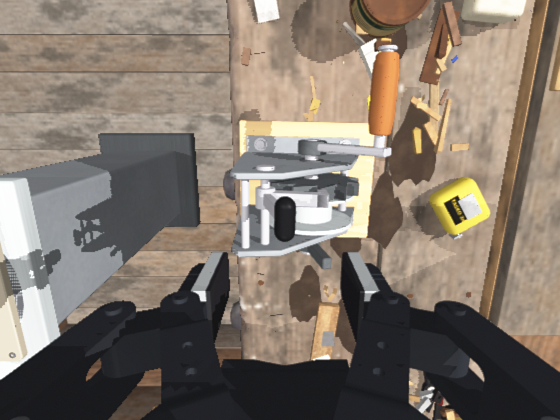

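The wrist view shows the knob at (285,218), midway between the fingers at columns 228 and 343. I'll descend and push.

apply_moves(rows=[{"x": 0, "y": 0, "z": 40, "ax": 0, "ay": 0, "az": 0, "gripper": 0.4}, {"x": 0, "y": 0, "z": 40, "ax": 0, "ay": 0, "az": 0, "gripper": 0.4}, {"x": 0, "y": 0, "z": 24, "ax": 0, "ay": 0, "az": 0, "gripper": 0.4}, {"x": 0, "y": 0, "z": 0, "ax": 0, "ay": 0, "az": 0, "gripper": 0.4}, {"x": 0, "y": -10, "z": 0, "ax": 0, "ay": 0, "az": 0, "gripper": 0.4}])

```text
clock: 1.45
position: [0.502, 0.1741, 0.1978]
ee_rot: [0.708, 0.706, -0.001, -0.0]
ft_force: [0.7, 0.6, 1.2]
grip_width: 0.599
grasp_force: 0.0
```

apply_moves(rows=[{"x": 0, "y": -10, "z": 0, "ax": 0, "ay": 0, "az": 0, "gripper": 0.4}, {"x": 0, "y": -10, "z": 0, "ax": 0, "ay": 0, "az": 0, "gripper": 0.4}, {"x": 0, "y": -8, "z": 0, "ax": 0, "ay": 0, "az": 0, "gripper": 0.4}, {"x": 0, "y": -8, "z": 0, "ax": 0, "ay": 0, "az": 0, "gripper": 0.4}, {"x": 0, "y": -8, "z": 0, "ax": 0, "ay": 0, "az": 0, "gripper": 0.4}])

```text
clock: 1.87
position: [0.4564, 0.1762, 0.1992]
ee_rot: [0.707, 0.707, 0.001, 0.0]
ft_force: [0.0, 0.1, -0.1]
grip_width: 0.602
grasp_force: 0.1
```

apply_moves(rows=[{"x": 0, "y": -8, "z": 0, "ax": 0, "ay": 0, "az": 0, "gripper": 0.4}, {"x": 0, "y": -8, "z": 0, "ax": 0, "ay": 0, "az": 0, "gripper": 0.4}, {"x": 0, "y": -5, "z": 0, "ax": 0, "ay": 0, "az": 0, "gripper": 0.4}, {"x": 0, "y": 0, "z": 0, "ax": 0, "ay": 0, "az": 0, "gripper": 0.4}, {"x": 0, "y": 0, "z": 0, "ax": 0, "ay": 0, "az": 0, "gripper": 0.4}])

```text
clock: 2.28
position: [0.4372, 0.1761, 0.1994]
ee_rot: [0.707, 0.707, 0.002, 0.001]
ft_force: [5.5, -0.8, 2.8]
grip_width: 0.598
grasp_force: 2.8
```

Run:
```python
from h import *
o=get_obs();print(o['position'],o['grip_width'],o['ft_force'])
c=cam('side','s2.png');d=cam('wrist','w2.png')
print(proj(c,[[.4525,.1757,.199],[.511,.1757,.208]]),proj(d,[[.4525,.1757,.199],[.511,.1757,.208]]))
a=cv2.resize(cv2.imread('pics/s2.png')[140:300,160:320],(480,480));b=cv2.imread('pics/w2.png')[60:420,200:440][:,:,:]
o=np.zeros((480,720,3),np.uint8);o[:,:480]=a;o[:360,480:]=b;cv2.imwrite('pics/z2.png',o)
```

```text
[0.4371915  0.17610987 0.1994356 ] 0.5981040981937431 [ 5.47288076 -0.84602681  2.81869866]
[[199.63922277 219.54329663]
 [221.94534078 202.34288564]] [[317.39550839 278.79857498]
 [459.73360869 288.51130863]]
```

View pics/z2.png

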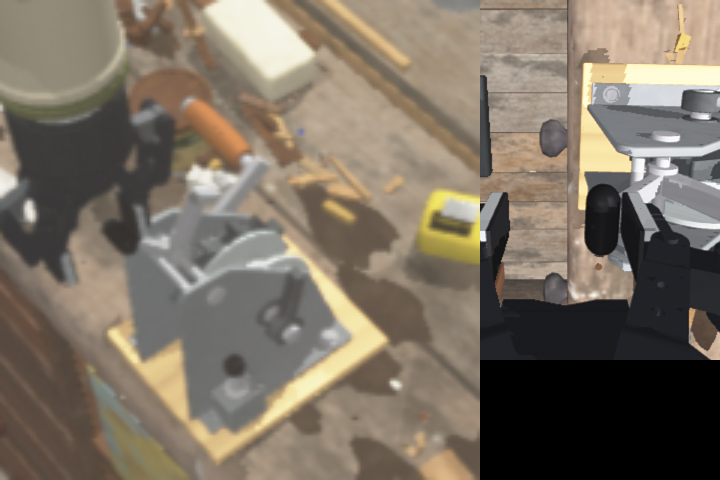

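The knob sits against the +x finger at (323,280) in the wrist view, which is the thrown-over position, with 5.5 N against its rest. I'll back off and go to the handle.

apply_moves(rows=[{"x": 0, "y": 6, "z": 0, "ax": 0, "ay": 0, "az": 0, "gripper": 0.4}, {"x": 0, "y": 0, "z": -35, "ax": 0, "ay": 0, "az": 0, "gripper": 0.4}, {"x": 0, "y": 0, "z": -35, "ax": 0, "ay": 0, "az": 0, "gripper": 0.3}, {"x": 20, "y": 30, "z": 0, "ax": 0, "ay": 0, "az": 0, "gripper": 0.3}, {"x": 20, "y": 33, "z": 0, "ax": 0, "ay": 0, "az": 0, "gripper": 0.3}])

```text
clock: 2.8
position: [0.5062, 0.2164, 0.2717]
ee_rot: [0.707, 0.707, 0.002, 0.001]
ft_force: [0.4, 0.2, 0.1]
grip_width: 0.703
grasp_force: 0.0
```

apply_moves(rows=[{"x": 20, "y": 33, "z": 0, "ax": 0, "ay": 0, "az": 0, "gripper": 0.3}, {"x": 20, "y": 33, "z": 0, "ax": 0, "ay": 0, "az": 0, "gripper": 0.3}, {"x": 8, "y": 24, "z": 0, "ax": 0, "ay": 0, "az": 0, "gripper": 0.3}, {"x": 0, "y": 0, "z": 0, "ax": 0, "ay": 0, "az": 0, "gripper": 0.3}, {"x": 0, "y": 0, "z": 0, "ax": 0, "ay": 0, "az": 0, "gripper": 0.3}])

```text
clock: 3.22
position: [0.5952, 0.2642, 0.2664]
ee_rot: [0.707, 0.707, -0.001, -0.001]
ft_force: [0.0, 0.4, -0.3]
grip_width: 0.702
grasp_force: 0.0
```

Run:
```python
from h import *
o=get_obs();print(o['position'],o['grip_width'],o['ft_force'])
d=cam('wrist','w3.png');c=cam('scene','s3.png')
print(proj(d,[[.5962,.2642,.1243],[.5962,.2302,.1243],[.5962,.2982,.1243],[.4525,.1757,.199]]), proj(c,[[.4525,.1757,.199]]))
a=cv2.imread('pics/w3.png')[0:420,100:460];b=cv2.resize(cv2.imread('pics/s3.png')[190:310,270:390],(420,420))
cv2.imwrite('pics/z3.png',np.hstack([a,b]))
```

```text
[0.59523001 0.26419775 0.26635202] 0.7023721002087723 [ 0.02296652  0.41363281 -0.29735646]
[[285.1519728  199.32435985]
 [285.15690411 236.86756328]
 [285.14670825 159.24400198]
 [ 82.15035022 346.50991144]] [[374.02885447 218.85452145]]
```

View pics/z3.png

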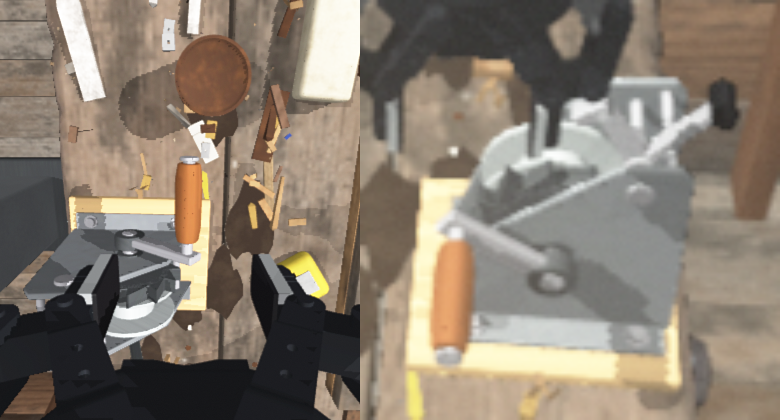

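The pawl stays over (knob at (373,219), as predicted). The handle is at (288,202) in the wrist view, about 2 mm to +x of my estimate. I'll descend and grip.

apply_moves(rows=[{"x": 0, "y": 3, "z": 40, "ax": 0, "ay": 0, "az": 0, "gripper": 0.3}, {"x": 0, "y": 0, "z": 40, "ax": 0, "ay": 0, "az": 0, "gripper": 0.3}, {"x": 0, "y": 0, "z": 40, "ax": 0, "ay": 0, "az": 0, "gripper": 0.3}, {"x": 0, "y": 0, "z": 30, "ax": 0, "ay": 0, "az": 0, "gripper": 0.3}, {"x": 0, "y": 0, "z": 0, "ax": 0, "ay": 0, "az": 0, "gripper": 0.3}])

```text
clock: 3.73
position: [0.5939, 0.2618, 0.1121]
ee_rot: [0.707, 0.707, -0.005, -0.002]
ft_force: [-0.3, -0.3, -0.4]
grip_width: 0.703
grasp_force: 0.0
```

apply_moves(rows=[{"x": 0, "y": 0, "z": 0, "ax": 0, "ay": 0, "az": 0, "gripper": 0.8}, {"x": 0, "y": 0, "z": 0, "ax": 0, "ay": 0, "az": 0, "gripper": 0.85}, {"x": 0, "y": 0, "z": 0, "ax": 0, "ay": 0, "az": 0, "gripper": 0.85}, {"x": 0, "y": 0, "z": 0, "ax": 0, "ay": 0, "az": 0, "gripper": 0.85}, {"x": 0, "y": 0, "z": 0, "ax": 0, "ay": 0, "az": 0, "gripper": 0.85}], newtons=40)

```text
clock: 4.15
position: [0.5992, 0.2647, 0.1208]
ee_rot: [0.707, 0.707, 0.002, 0.001]
ft_force: [0.4, 0.8, 4.4]
grip_width: 0.244
grasp_force: 38.9
```

apply_moves(rows=[{"x": 0, "y": -4.1, "z": -5.7, "ax": 0, "ay": 0, "az": 0, "gripper": 0.85}, {"x": 0, "y": -4.6, "z": -5.3, "ax": 0, "ay": 0, "az": 0, "gripper": 0.85}, {"x": 0, "y": -5.1, "z": -4.8, "ax": 0, "ay": 0, "az": 0, "gripper": 0.85}, {"x": 0, "y": -5.6, "z": -4.2, "ax": 0, "ay": 0, "az": 0, "gripper": 0.85}, {"x": 0, "y": -6, "z": -3.7, "ax": 0, "ay": 0, "az": 0, "gripper": 0.85}])

```text
clock: 4.57
position: [0.5744, 0.2651, 0.144]
ee_rot: [0.707, 0.707, 0.003, 0.001]
ft_force: [6.1, 3.9, -0.0]
grip_width: 0.245
grasp_force: 39.2
```

Run:
```python
from h import *
o=get_obs();print(o['position'],o['grip_width'],o['ft_force'],o['torque'])
```

```text
[0.57440223 0.26512607 0.14403602] 0.2452307961194732 [ 6.13705639  3.86309054 -0.01242523] [ 0.83833328 -1.25729024 -0.14591336]
```

apply_moves(rows=[{"x": 0, "y": -6.3, "z": -3.0, "ax": 0, "ay": 0, "az": 0, "gripper": 0.85}, {"x": 0, "y": -6.6, "z": -2.4, "ax": 0, "ay": 0, "az": 0, "gripper": 0.85}, {"x": 0, "y": -6.8, "z": -1.7, "ax": 0, "ay": 0, "az": 0, "gripper": 0.85}, {"x": 0, "y": -6.9, "z": -1.1, "ax": 0, "ay": 0, "az": 0, "gripper": 0.85}, {"x": 0, "y": -7, "z": -0.4, "ax": 0, "ay": 0, "az": 0, "gripper": 0.85}])

```text
clock: 4.98
position: [0.5405, 0.2658, 0.1529]
ee_rot: [0.707, 0.707, 0.003, 0.001]
ft_force: [4.6, 5.8, 0.7]
grip_width: 0.242
grasp_force: 39.3
```

apply_moves(rows=[{"x": 0, "y": -7, "z": 0.3, "ax": 0, "ay": 0, "az": 0, "gripper": 0.85}, {"x": 0, "y": -6.9, "z": 1.0, "ax": 0, "ay": 0, "az": 0, "gripper": 0.85}, {"x": 0, "y": -6.8, "z": 1.7, "ax": 0, "ay": 0, "az": 0, "gripper": 0.85}, {"x": 0, "y": -6.6, "z": 2.4, "ax": 0, "ay": 0, "az": 0, "gripper": 0.85}, {"x": 0, "y": -3.2, "z": 1.4, "ax": 0, "ay": 0, "az": 0, "gripper": 0.85}])

```text
clock: 5.4
position: [0.5092, 0.2665, 0.1456]
ee_rot: [0.707, 0.708, 0.003, 0.0]
ft_force: [4.3, 7.2, 1.5]
grip_width: 0.241
grasp_force: 39.4
```

Run:
```python
from h import *
o=get_obs();print(o['position'],o['grip_width'],o['ft_force'],o['torque'])
d=cam('scene','s4.png')
a=cv2.resize(cv2.imread('pics/s4.png')[180:320,260:400],(560,560),interpolation=cv2.INTER_CUBIC);cv2.imwrite('pics/z4.png',a)
```

```text
[0.50917531 0.26646094 0.14558841] 0.2408741571159909 [4.33177688 7.19176167 1.50445898] [ 1.49918697 -0.91087336 -0.18844756]
```

View pics/z4.png

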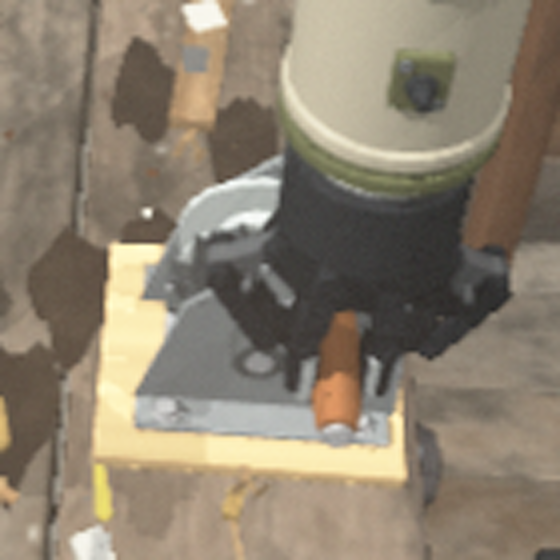

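The handle is led well and the drum is at about 2.0 rad. From here I'll go in small steps, feeling for the stop.

apply_moves(rows=[{"x": 0.4, "y": -1.06, "z": 0.56, "ax": 0, "ay": 0, "az": 0, "gripper": 0.85}, {"x": 0.4, "y": -1.06, "z": 0.56, "ax": 0, "ay": 0, "az": 0, "gripper": 0.85}, {"x": 0.4, "y": -1.06, "z": 0.56, "ax": 0, "ay": 0, "az": 0, "gripper": 0.85}, {"x": 0.4, "y": -1.06, "z": 0.56, "ax": 0, "ay": 0, "az": 0, "gripper": 0.85}, {"x": 0.4, "y": -1.06, "z": 0.56, "ax": 0, "ay": 0, "az": 0, "gripper": 0.85}])

```text
clock: 5.87
position: [0.504, 0.2667, 0.1425]
ee_rot: [0.707, 0.707, 0.001, 0.0]
ft_force: [1.1, 0.8, 7.1]
grip_width: 0.242
grasp_force: 39.9
```

apply_moves(rows=[{"x": 0.1, "y": -1.0, "z": 0.65, "ax": 0, "ay": 0, "az": 0, "gripper": 0.85}, {"x": 0.1, "y": -1.0, "z": 0.65, "ax": 0, "ay": 0, "az": 0, "gripper": 0.85}, {"x": 0.1, "y": -1.0, "z": 0.65, "ax": 0, "ay": 0, "az": 0, "gripper": 0.85}, {"x": 0.1, "y": -1.0, "z": 0.65, "ax": 0, "ay": 0, "az": 0, "gripper": 0.85}, {"x": 0.1, "y": -1.0, "z": 0.65, "ax": 0, "ay": 0, "az": 0, "gripper": 0.85}])

```text
clock: 6.28
position: [0.4989, 0.2668, 0.139]
ee_rot: [0.707, 0.707, 0.001, 0.0]
ft_force: [0.5, 1.5, 6.4]
grip_width: 0.242
grasp_force: 39.9
```

apply_moves(rows=[{"x": 0, "y": -1.0, "z": 0.6, "ax": 0, "ay": 0, "az": 0, "gripper": 0.85}, {"x": 0, "y": -1.0, "z": 0.7, "ax": 0, "ay": 0, "az": 0, "gripper": 0.85}, {"x": 0, "y": -1.0, "z": 0.7, "ax": 0, "ay": 0, "az": 0, "gripper": 0.85}, {"x": 0, "y": -0.95, "z": 0.7, "ax": 0, "ay": 0, "az": 0, "gripper": 0.85}, {"x": 0, "y": -0.95, "z": 0.7, "ax": 0, "ay": 0, "az": 0, "gripper": 0.85}])

```text
clock: 6.7
position: [0.4935, 0.2669, 0.1348]
ee_rot: [0.707, 0.707, 0.001, 0.0]
ft_force: [1.6, 3.6, 4.6]
grip_width: 0.236
grasp_force: 39.8
```

apply_moves(rows=[{"x": 0.1, "y": -0.9, "z": 0.8, "ax": 0, "ay": 0, "az": 0, "gripper": 0.85}, {"x": 0.1, "y": -0.9, "z": 0.8, "ax": 0, "ay": 0, "az": 0, "gripper": 0.85}, {"x": 0.1, "y": -0.9, "z": 0.8, "ax": 0, "ay": 0, "az": 0, "gripper": 0.85}, {"x": 0.1, "y": -0.9, "z": 0.8, "ax": 0, "ay": 0, "az": 0, "gripper": 0.85}, {"x": 0.1, "y": -0.85, "z": 0.85, "ax": 0, "ay": 0, "az": 0, "gripper": 0.85}])

```text
clock: 7.12
position: [0.4904, 0.2671, 0.1316]
ee_rot: [0.707, 0.707, 0.002, 0.001]
ft_force: [4.2, -0.3, 12.2]
grip_width: 0.243
grasp_force: 40.4
```

The tangential force rose from 4.2 to 11.6 N, so the cap carries about 11 N. I'll hold to confirm.

apply_moves(rows=[{"x": 0, "y": 0, "z": 0, "ax": 0, "ay": 0, "az": 0, "gripper": 0.85}, {"x": 0, "y": 0, "z": 0, "ax": 0, "ay": 0, "az": 0, "gripper": 0.85}, {"x": 0, "y": 0, "z": 0, "ax": 0, "ay": 0, "az": 0, "gripper": 0.85}, {"x": 0, "y": 0, "z": 0, "ax": 0, "ay": 0, "az": 0, "gripper": 0.85}, {"x": 0, "y": 0, "z": 0, "ax": 0, "ay": 0, "az": 0, "gripper": 0.85}])

```text
clock: 7.53
position: [0.4903, 0.2671, 0.1316]
ee_rot: [0.707, 0.707, 0.001, 0.001]
ft_force: [2.3, 0.5, 10.7]
grip_width: 0.244
grasp_force: 40.3
```

apply_moves(rows=[{"x": 0, "y": -0.3, "z": 0.3, "ax": 0, "ay": 0, "az": 0, "gripper": 0.85}, {"x": 0, "y": 0, "z": 0, "ax": 0, "ay": 0, "az": 0, "gripper": 0.85}, {"x": 0, "y": 0, "z": 0, "ax": 0, "ay": 0, "az": 0, "gripper": 0.85}, {"x": 0, "y": 0, "z": 0, "ax": 0, "ay": 0, "az": 0, "gripper": 0.85}, {"x": 0, "y": 0, "z": 0, "ax": 0, "ay": 0, "az": 0, "gripper": 0.85}])

```text
clock: 7.95
position: [0.4903, 0.2671, 0.1316]
ee_rot: [0.707, 0.707, 0.002, 0.001]
ft_force: [4.2, 1.0, 10.9]
grip_width: 0.242
grasp_force: 40.4
```

apply_moves(rows=[{"x": 0, "y": -0.5, "z": 0.5, "ax": 0, "ay": 0, "az": 0, "gripper": 0.85}, {"x": 0, "y": -0.4, "z": 0.4, "ax": 0, "ay": 0, "az": 0, "gripper": 0.85}, {"x": 0, "y": 0, "z": 0, "ax": 0, "ay": 0, "az": 0, "gripper": 0.85}, {"x": 0, "y": 0, "z": 0, "ax": 0, "ay": 0, "az": 0, "gripper": 0.85}, {"x": 0, "y": 0, "z": 0, "ax": 0, "ay": 0, "az": 0, "gripper": 0.85}])

```text
clock: 8.37
position: [0.4898, 0.2671, 0.131]
ee_rot: [0.707, 0.707, 0.002, 0.001]
ft_force: [5.5, 0.5, 14.6]
grip_width: 0.244
grasp_force: 40.6
```

Run:
```python
from h import *
F=[]
for i in range(6):
    cam('side','s5.png');o=get_obs();F.append(np.r_[o['position'],o['ft_force']])
print(np.mean(F,0).round(4))
b=cv2.resize(cv2.imread('pics/s5.png')[180:300,190:310],(480,480),interpolation=cv2.INTER_CUBIC);cv2.imwrite('pics/z5.png',b)
```

```text
[ 0.4898  0.2671  0.131   4.4797  0.4506 14.0001]
```

View pics/z5.png

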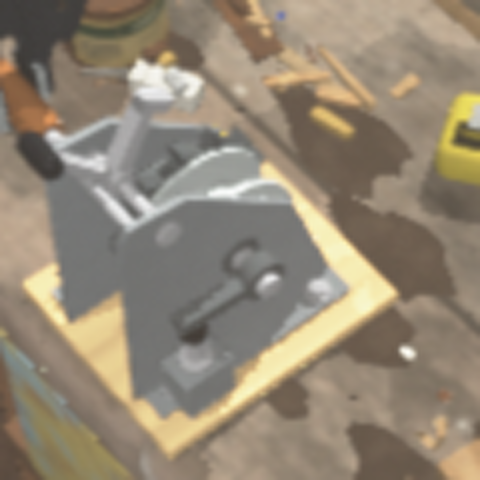

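The dog lies on the cap (around (195,325) in the crop). The tangential force is 13 N, so the cap carries about 13 N. I'll release and rise.

apply_moves(rows=[{"x": 0, "y": 0, "z": 0, "ax": 0, "ay": 0, "az": 0, "gripper": 0.4}, {"x": 0, "y": 0, "z": 0, "ax": 0, "ay": 0, "az": 0, "gripper": 0.4}, {"x": 0, "y": 0, "z": 0, "ax": 0, "ay": 0, "az": 0, "gripper": 0.4}, {"x": 0, "y": 2, "z": 0, "ax": 0, "ay": 0, "az": 0, "gripper": 0.4}, {"x": 0, "y": 0, "z": -20, "ax": 0, "ay": 0, "az": 0, "gripper": 0.4}])

```text
clock: 9.08
position: [0.4877, 0.2655, 0.1453]
ee_rot: [0.707, 0.707, -0.004, -0.001]
ft_force: [0.0, -0.7, 0.4]
grip_width: 0.603
grasp_force: 0.0
```

apply_moves(rows=[{"x": 0, "y": 0, "z": -40, "ax": 0, "ay": 0, "az": 0, "gripper": 0.4}, {"x": 0, "y": 0, "z": -40, "ax": 0, "ay": 0, "az": 0, "gripper": 0.4}, {"x": 0, "y": 0, "z": -40, "ax": 0, "ay": 0, "az": 0, "gripper": 0.4}, {"x": -30, "y": -10, "z": 0, "ax": 0, "ay": 0, "az": 0, "gripper": 0.4}, {"x": -30, "y": -12, "z": 0, "ax": 0, "ay": 0, "az": 0, "gripper": 0.4}])

```text
clock: 9.5
position: [0.4682, 0.208, 0.2711]
ee_rot: [0.706, 0.708, 0.002, 0.0]
ft_force: [-0.4, -0.9, -0.3]
grip_width: 0.597
grasp_force: 0.0
```

apply_moves(rows=[{"x": -31, "y": -12, "z": 0, "ax": 0, "ay": 0, "az": 0, "gripper": 0.4}, {"x": 0, "y": 0, "z": 0, "ax": 0, "ay": 0, "az": 0, "gripper": 0.4}, {"x": 0, "y": 0, "z": 0, "ax": 0, "ay": 0, "az": 0, "gripper": 0.4}, {"x": 0, "y": 0, "z": 0, "ax": 0, "ay": 0, "az": 0, "gripper": 0.4}, {"x": 0, "y": 0, "z": 0, "ax": 0, "ay": 0, "az": 0, "gripper": 0.4}])

```text
clock: 9.92
position: [0.4556, 0.177, 0.2689]
ee_rot: [0.707, 0.708, -0.0, -0.0]
ft_force: [-0.1, -0.2, 0.4]
grip_width: 0.602
grasp_force: 0.0
```

Run:
```python
from h import *
o=get_obs();print(o['position'],o['grip_width'],o['ft_force'])
d=cam('wrist','w6.png');c=cam('side','s6.png')
print(proj(d,[[.4525,.1757,.199]]))
a=cv2.imread('pics/w6.png')[60:420,150:450];b=cv2.resize(cv2.imread('pics/s6.png')[180:300,190:310],(360,360))
cv2.imwrite('pics/z6.png',np.hstack([a,b]))
```

```text
[0.45560702 0.1769951  0.26885008] 0.601547265420703 [-0.09863345 -0.20545511  0.42188402]
[[278.49198099 228.90258481]]
```

View pics/z6.png

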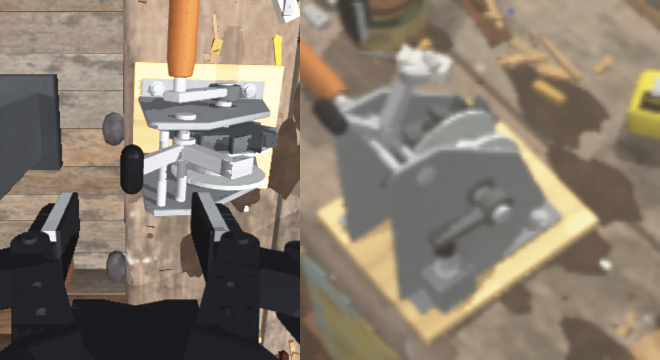

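The knob is at (282,229) in the wrist view, between the fingers, and the dog is still on the cap. I'll descend, close loosely round the knob and lead it over.

apply_moves(rows=[{"x": 0, "y": -2, "z": 35, "ax": 0, "ay": 0, "az": 0, "gripper": 0.4}, {"x": 0, "y": 0, "z": 35, "ax": 0, "ay": 0, "az": 0, "gripper": 0.4}, {"x": 0, "y": 0, "z": 0, "ax": 0, "ay": 0, "az": 0, "gripper": 0.72}, {"x": 0, "y": 0, "z": 0, "ax": 0, "ay": 0, "az": 0, "gripper": 0.72}, {"x": 0, "y": 0, "z": 0, "ax": 0, "ay": 0, "az": 0, "gripper": 0.72}], newtons=20)

```text
clock: 10.43
position: [0.4545, 0.1767, 0.2008]
ee_rot: [0.707, 0.707, 0.001, 0.0]
ft_force: [0.4, -0.2, -0.1]
grip_width: 0.279
grasp_force: 0.0
```

apply_moves(rows=[{"x": 0, "y": 5, "z": 0, "ax": 0, "ay": 0, "az": 0, "gripper": 0.72}, {"x": 0, "y": 5, "z": 0, "ax": 0, "ay": 0, "az": 0, "gripper": 0.72}, {"x": 0, "y": 5, "z": 0, "ax": 0, "ay": 0, "az": 0, "gripper": 0.72}, {"x": 0, "y": 5, "z": 0, "ax": 0, "ay": 0, "az": 0, "gripper": 0.72}, {"x": 0, "y": 5, "z": 0, "ax": 0, "ay": 0, "az": 0, "gripper": 0.72}])

```text
clock: 10.85
position: [0.4795, 0.176, 0.1995]
ee_rot: [0.707, 0.707, 0.0, 0.0]
ft_force: [-0.8, -0.1, -0.3]
grip_width: 0.282
grasp_force: 0.1
```

apply_moves(rows=[{"x": 0, "y": 5, "z": 0, "ax": 0, "ay": 0, "az": 0, "gripper": 0.72}, {"x": 0, "y": 5, "z": 0, "ax": 0, "ay": 0, "az": 0, "gripper": 0.72}, {"x": 0, "y": 5, "z": 0, "ax": 0, "ay": 0, "az": 0, "gripper": 0.72}, {"x": 0, "y": 4, "z": 0, "ax": 0, "ay": 0, "az": 0, "gripper": 0.72}, {"x": 0, "y": 3, "z": 0, "ax": 0, "ay": 0, "az": 0, "gripper": 0.72}])

```text
clock: 11.27
position: [0.5012, 0.176, 0.199]
ee_rot: [0.707, 0.707, 0.0, -0.0]
ft_force: [-0.5, 0.1, 0.7]
grip_width: 0.28
grasp_force: 0.0
```

apply_moves(rows=[{"x": 0, "y": 2, "z": 0, "ax": 0, "ay": 0, "az": 0, "gripper": 0.72}, {"x": 0, "y": 2, "z": 0, "ax": 0, "ay": 0, "az": 0, "gripper": 0.72}, {"x": 0, "y": 2, "z": 0, "ax": 0, "ay": 0, "az": 0, "gripper": 0.72}, {"x": 0, "y": 2, "z": 0, "ax": 0, "ay": 0, "az": 0, "gripper": 0.72}, {"x": 0, "y": 0, "z": 0, "ax": 0, "ay": 0, "az": 0, "gripper": 0.72}])

```text
clock: 11.68
position: [0.5089, 0.176, 0.1991]
ee_rot: [0.707, 0.707, 0.0, 0.0]
ft_force: [0.5, 0.5, -0.2]
grip_width: 0.283
grasp_force: 0.2
```

apply_moves(rows=[{"x": 0, "y": 0, "z": 0, "ax": 0, "ay": 0, "az": 0, "gripper": 0.4}, {"x": 0, "y": 0, "z": 0, "ax": 0, "ay": 0, "az": 0, "gripper": 0.4}, {"x": 0, "y": 0, "z": 0, "ax": 0, "ay": 0, "az": 0, "gripper": 0.4}, {"x": 0, "y": 0, "z": 0, "ax": 0, "ay": 0, "az": 0, "gripper": 0.4}, {"x": 0, "y": 0, "z": 0, "ax": 0, "ay": 0, "az": 0, "gripper": 0.4}])

```text
clock: 12.1
position: [0.5086, 0.176, 0.1992]
ee_rot: [0.707, 0.707, 0.0, 0.0]
ft_force: [0.3, 0.4, -0.0]
grip_width: 0.602
grasp_force: 0.0
```

apply_moves(rows=[{"x": 0, "y": 0, "z": -25, "ax": 0, "ay": 0, "az": 0, "gripper": 0.4}, {"x": 0, "y": 0, "z": -35, "ax": 0, "ay": 0, "az": 0, "gripper": 0.4}, {"x": 0, "y": 0, "z": -40, "ax": 0, "ay": 0, "az": 0, "gripper": 0.4}, {"x": 0, "y": 0, "z": 0, "ax": 0, "ay": 0, "az": 0, "gripper": 0.4}, {"x": 0, "y": 0, "z": 0, "ax": 0, "ay": 0, "az": 0, "gripper": 0.4}])

```text
clock: 12.52
position: [0.5096, 0.1765, 0.3016]
ee_rot: [0.707, 0.707, 0.002, 0.001]
ft_force: [0.4, -0.2, -1.0]
grip_width: 0.603
grasp_force: 0.0
```

Run:
```python
from h import *
o=get_obs();print(o['position'],o['ft_force'])
d=cam('wrist','w7.png');c=cam('side','s7.png');e=cam('scene','e7.png')
for a in (.0,.1,.2,.25):
    P=[[.5375-.045+.065*np.sin(.43-a),.1757,.148+.065*np.cos(.43-a)]]
    print(a,proj(d,P),proj(e,P))
a=cv2.imread('pics/w7.png')[60:420,150:450];b=cv2.resize(cv2.imread('pics/s7.png')[180:300,190:310],(360,360))
cv2.imwrite('pics/z7.png',np.hstack([a,b]))
```

```text
[0.50961674 0.17648827 0.30161195] [ 0.39607815 -0.21240231 -0.95794303]
0.0 [[296.70064873 217.02631221]] [[339.36313371 214.39599204]]
0.1 [[288.31061676 218.04945495]] [[342.67170558 213.68881819]]
0.2 [[279.45847323 218.83118163]] [[346.07134801 213.20175756]]
0.25 [[274.90450505 219.12522645]] [[347.79305974 213.04310776]]
```

View pics/z7.png

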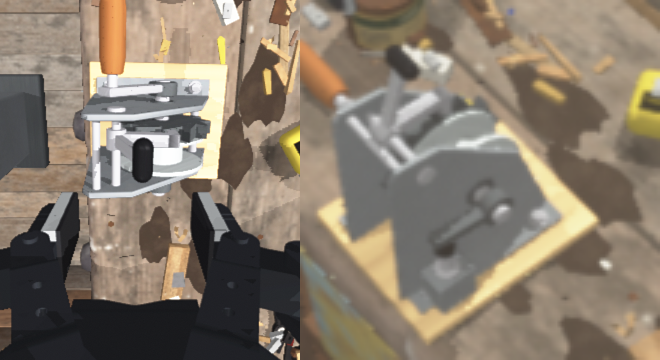

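The knob is at (293,218) in the wrist view, so the pawl is at about 0.05 rad and down in the teeth. The dog is still on the cap and the arm is clear. I'll hand it in.

```bash
python3 -c "
from workcell import *
print(hand_in())"
```

```text
the job is handed in; nothing more can be done
None
```

Job handed in: the pawl was thrown clear, the drum wound back until the dog pressed on the stop at an estimated 13 N, and the pawl thrown back down to about 0.05 rad; the tin, tape measure and pliers were not touched.

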